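Lock the bench rocker for moving

ROBOT

A 7-joint arm with a two-finger parallel gripper is mounted at the origin on a cart in front of the work surface, level with it; the furniture and walls round the work are solid. World frame = base frame: x ahead of the robot, y to its left, z up, the work surface at z = 0. Lengths are in m, angles in degrees, forces in N, time in s.
With the tool pointing down it reaches from about 0.425 to 0.875 m from the base axis. Payload 4.7 kg.
Tool frame: the origin (TCP) lies between the finger pads; the fingertips stand 11 mm ahead of it and the grasp point (between the pads) lies 8 mm behind it (env.tcp_to_tips is the distance from the TCP to the fingertips, in m); z points along the fingers, y is the line along which they close (so a half turn about z gives the same grasp; the last joint's range is limited). The gripper opens to 87 mm and grips with 3 to 60 N. Pads are 19 mm wide; open, the fingers measure 117 mm over their backs; the gripper's body (75 mm by 190 mm) begins 51 mm behind the grasp point.
Start: joints at [-69.093, 18.392, -4.016, 83.108, 1.295, 78.541, -3.26], TCP at [0.223, 0.61, 0.234] pointing down, gripper open.
Joint ranges: [-163.93, 163.93], [-17.29, 119.83], [-79.2, 71.16], [3.27, 140.29], [-89.18, 269.18], [5.43, 117.66], [-154.24, 154.24]. Speed limits (degrees/s): [147.25, 147.25, 180, 180, 180, 180, 180].

INTERFACE

Orientations are given as [roll, pitch, yaw] about the fixed x, y, z axes, in that order (R = Rz(yaw) Ry(pitch) Rx(roll)).
In Python, from cell import env, viewer gives the robot as it stands.
- The arm moves only by the tool step_arm, never from a script. Its arguments are lists of equal length, an entry for each row: "delta_pos": the shift along the tool's x, y, z in units of 0.2 m (1.0 is 0.2 m), a list of three; "rot": the turn, a rotation vector about the tool's x, y, z in units of 1.5 rad (1.0 is 1.5 rad), a list of three; "gripper": the gripper command: -1 is shut, 1 is fully open, values between are in proportion. A call has 1 to 20 rows; each row is the pose to reach, as a shift and turn from the pose commanded when the call began, along the tool's axes at that moment; what a row does not reach only later rows make up. A row lasts 1/8 s, in which the tool goes at most 62.5 mm and 10.7 degrees, less where a joint would pass 70% of its speed; a pose out of reach is approached as far as the arm can. A call with a number of a shift or a turn outside -1 to 1 is refused whole. A call with a gripper value outside its range is refused whole. The fingers move at their own pace and stop on an object; "squeeze" is the grip in N (left out, the last holds). Time passes only in rows, so rows that repeat a pose let the fingers close. It gives the time, the measured TCP pose, the force, the opening and the grip force at its end, in the units of the state.
- env.get_obs(): the state, without advancing time (a new reading comes with each control period).
- viewer.read_camera(name): name is "scene" or "top"; returns a dict with "img" (400x640x3 uint8, red, green, blue), "fx", "fy", "cx", "cy" (pixels), "pose" (4x4, takes a point from camera to world coordinates). Camera axes: x right, y down, z forward; pixel columns grow to the right and rows downward; lengths in m; the calibration is good to about 2 mm. A picture is of the moment at which its call begins. There is no depth.
- env.sign_off(): hands the job in; it is judged then, once.
The state is a dict: "time_s": time; "qpos": joint angles; "joint_velocities": joint speeds; "effort": joint torques, N m; "tool_pos": TCP position; "tool_rot": TCP orientation; "force": force on the tool from outside, world axes, zero at the start; "wrist_torque": the same for the moment, N m; "grip_width": finger opening in m; "grasp_force": force on a finger pad.
Only numpy, scipy, OpenCV 4.12 (cv2) and the standard library are available. Lean on these libraries where they do the work, as an engineer would, in place of code of your own. Each camera call takes 0.05 s, during which the arm holds its last target. There are 200 camera calls.

TASK

This bench rocker is about to be carried to another lab, so its tilting tray has to be locked. Swing the blue dust cover on the end plate over on its pin, right across to its open stop, to uncover the lock port; then slide the orange-handled lock pin nose first through the port and on through both cradle hangers and the far end plate, until the shoulder of its handle is fully home against the plate. Let go of the pin, leaving it in place and the cover open, and leave the other things on the bench as they stand.

Things in the scene. Friction and masses are not known exactly. Their poses are not given: they have to be found in the camera images.
- rocker: Bench rocker, white base and tray, fixed, 132 x 148 mm, 112 mm high. Origin on the bench under its middle, z up; x runs level from the near end plate (blue cover, outer face x = -0.058) to the far one (outer face x = +0.058). Grey plates 140 mm wide, 101 mm high. Cradle between them with a tray 92 (x) x 156 (y) mm, rim 112 mm high. In front of the near plate: only cover, knob and screws.
- port (a point): Centre of the lock port's mouth on the near end plate's outer face, 70 mm above the bench; rocker's axes, the pin goes in along +x. First of four 14.5 mm bores on one line at rocker y = 0: near plate x -58 to -48 mm, cradle hangers -34 to -26 and 26 to 34, far plate 48 to 58.
- far_bore (a point): Centre of the bore of the far end plate on its outer face, where the pin's nose comes out.
- cover_pivot (a point): The cover's single pivot screw: on the near end plate's outer face, 40 mm to the rocker's +y side of the port and 50 mm above the bench. The pivot axis is level, along the rocker's x.
- port_cover (a joint): Angle of the blue dust cover: 0 shut over the port, 2.3 rad at its open stop. Drop-shaped plate, 76 mm long, disc 40 mm across, flat on the near plate (its face 6 mm in front of it). Opening lifts the knob up and over towards the rocker's +y. Starts shut or up to 0.2 rad open, still over the port; a friction washer holds it wherever it is left, about 1 N at the knob moves it.
- cover_knob (a point): Middle of the grip of the cover's black round knob: 11 mm in diameter, 36 mm long, sticking out along the rocker's -x from 9 to 45 mm in front of the plate; this point is 33 mm in front of it. At the centre of the cover's disc, 44.7 mm from the pivot axis, over the port when shut; at the open stop 82 mm to the +y side of the port and 66 mm above the bench.
- cradle (a joint): Tilt of the cradle and tray, 0 level, about the rocker's x on a shaft 40 mm above the bench. Starts up to 0.07 rad off level, its two hanger bores then up to 2 mm aside (along y) of the plates' bores. About 2 N sideways at its bores moves it; it stays where it is left, and the pin's tapered nose draws it in.
- lock_pin: Lock pin, 200 mm long, about 0.14 kg, loose on the bench. Origin on its axis at the shoulder between handle and steel shank; x points to the nose. Handle orange with black bands, eight-sided, 24 mm across flats, x -0.066 to 0, flats beside and below as it lies (axis 12 mm above the bench). Shank 11 mm in diameter, 134 mm long, the last 18 mm tapered to a 4 mm nose.
- pin_grip (a point): Middle of the pin's handle, 33 mm behind the shoulder, the place to grip it (24 mm wide across the flats).
- pin_nose (a point): Tip of the pin's nose, 134 mm in front of the shoulder.
- beaker: Small glass beaker, 50 mm across and 66 mm high, a bystander. Origin under its middle.
- dropper_bottle: White dropper bottle with a red cap, 34 mm across and 75 mm high, a bystander. Origin under its middle.
- vial_1: Sample vial with white cap, 22 mm across and 50 mm high, a bystander. Origin under its middle. It stands near the tall grey pump cabinet, which fills x above 0.50, y below -0.32 to 0.33 m height, with a monitor on top.

How it is judged (in metres and radians):
On the way, in this order (a step that is already met when the one before it is completed fails the run):
1. the dust cover is swung across to its open side (value of joint port_cover above 1.9 rad), for 0.2 s.
2. the pin's nose has come out of the far end plate (x of pin_nose in the frame of far_bore above 0.004 m and angle between the x axis of lock_pin and the x axis of rocker, either way round below 0.06 rad and y of pin_nose in the frame of far_bore between -0.008 and 0.008 m and z of pin_nose in the frame of far_bore between -0.008 and 0.008 m), for 0.1 s.
At the end, for the whole second after the job is handed in: The cover stands open (more than 1.9 rad of its 2.3), the pin lies at rest in all four bores with its shoulder within 5 mm of the near end plate and its nose out of the far one by more than 11 mm, and beaker, dropper bottle and vial stand within 30 mm of where they were (value of joint port_cover above 1.9 rad and x of lock_pin in the frame of port above -0.005 m and distance between lock_pin and port below 0.007 m and angle between the x axis of lock_pin and the x axis of rocker, either way round below 0.05 rad and x of pin_nose in the frame of far_bore above 0.011 m and linear speed of lock_pin below 0.02 m/s and distance of each of beaker, dropper_bottle, vial_1 from where it was at the start of the episode below 0.03 m); the robot touches nothing.
It fails at once if a bystander (beaker, dropper bottle or vial) was knocked over or shoved aside (angle between any of beaker, dropper_bottle, vial_1's own z axis and vertical above 0.5 rad or distance of any of beaker, dropper_bottle, vial_1 from where it was at the start of the episode above 0.03 m).
It also fails if it takes over 61 s, if anything falls off the work surface, if the arm or the gripper's body presses on something with over 40 N, if the wrist force passes 120 N, or if a joint passes its speed limit or range.

## Working session

There is one attempt and no reset: what is moved stays moved. The work goes in short steps, Python scripts to look and compute and a tool call to move; the robot and the scene stay as the last step left them, time stands still between calls to the robot, and variables do not carry over. Pictures are saved under pics/ and viewed, at most 10 in all, crops included, and the job is handed in when it is done.

Besides the shell and the picture viewer there is one more tool, called after "Call:" as name(argument=value, ...), one argument or row to a line, values as JSON. step_arm: Moves the arm, as the interface text tells. Shifts and turns lie within -1 to 1; 1 stands for 0.2 m of shift or 1.5 rad of turn. Its arguments: {"type":"object","properties":{"delta_pos":{"type":"array"},"rot":{"type":"array"},"gripper":{"type":"array"},"squeeze":{"type":"number"}},"required":["delta_pos","rot","gripper"]}

```bash
mkdir -p pics; ls; python3 - <<'E'
from cell import env, viewer
import cv2, numpy as np
for n in ("scene","top"):
    c=viewer.read_camera(n); cv2.imwrite(f"pics/{n}0.png",c["img"][:,:,::-1]); print(n,c["fx"],c["fy"],c["cx"],c["cy"],np.round(c["pose"],4).tolist())
o=env.get_obs(); print(o)
E
```

```text
pics
scene 471.82505896141794 471.82505896141794 314.6150630035682 203.46550539693482 [[0.7024, -0.5026, 0.504, -0.0376], [-0.7116, -0.5135, 0.4796, -0.6362], [0.0178, -0.6955, -0.7183, 0.9767], [0.0, 0.0, 0.0, 1.0]]
top 381.2571935841082 381.2571935841082 316.2221836359491 204.7630953180812 [[-0.124, -0.9709, 0.205, 0.4104], [-0.9923, 0.1216, -0.0246, -0.0202], [-0.0011, -0.2065, -0.9784, 0.9832], [0.0, 0.0, 0.0, 1.0]]
{'time_s': 0.1, 'qpos': array([-69.09429203,  18.4339236 ,  -4.01394559,  83.16716174,
         1.29406424,  78.54137078,  -3.25986143]), 'joint_velocities': array([-0.00608371, -0.10650397, -0.00311365, -0.15154846,  0.04718633,
        0.06246654, -0.08991931]), 'effort': array([-3.14848683e-05, -4.92572236e+01, -4.06019753e-01, -3.13401067e+01,
       -6.44389959e-02,  3.94496543e-02,  8.68954112e-05]), 'tool_pos': array([0.22324945, 0.60995448, 0.2325873 ]), 'tool_rot': array([-1.79902716e+02,  5.04989291e-03,  1.59902321e+02]), 'force': array([ 0.31844314, -0.04370333, -0.38242834]), 'wrist_torque': array([-0.01422724,  0.00869614, -0.0090996 ]), 'grasp_force': 0.0, 'grip_width': 0.0872310599952449}
```

View pics/scene0.png

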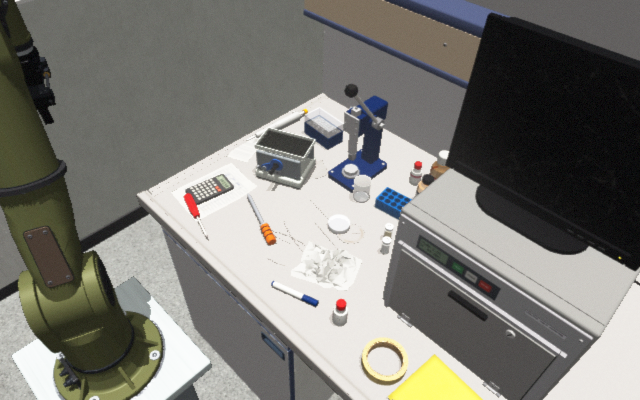

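View pics/top0.png

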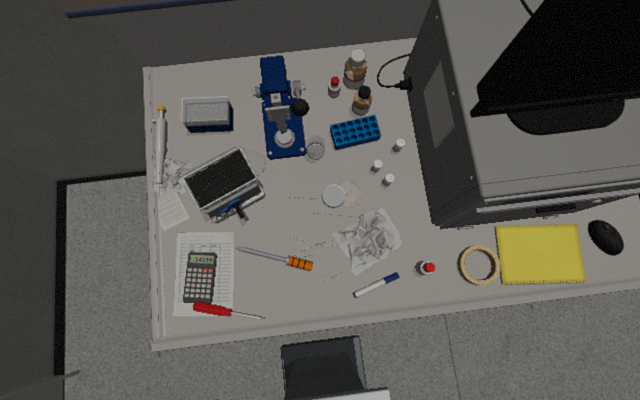

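```bash
python3 - <<'E'
import cv2, numpy as np
a=cv2.imread("pics/top0.png")[140:230,170:275]; b=cv2.imread("pics/scene0.png")[120:195,245:325]
a=cv2.resize(a,None,fx=5,fy=5,interpolation=cv2.INTER_CUBIC);b=cv2.resize(b,None,fx=3.4,fy=3.4,interpolation=cv2.INTER_CUBIC)
p=cv2.imread("pics/top0.png")[238:280,230:320]; p=cv2.resize(p,None,fx=3,fy=3,interpolation=cv2.INTER_CUBIC)
im=np.zeros((600,800,3),np.uint8); im[:a.shape[0],:a.shape[1]]=a; im[:b.shape[0],528:528+b.shape[1]]=b; im[460:460+p.shape[0],:p.shape[1]]=p
cv2.imwrite("pics/c1.png",im)
E
```

```text
(no output)
```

View pics/c1.png

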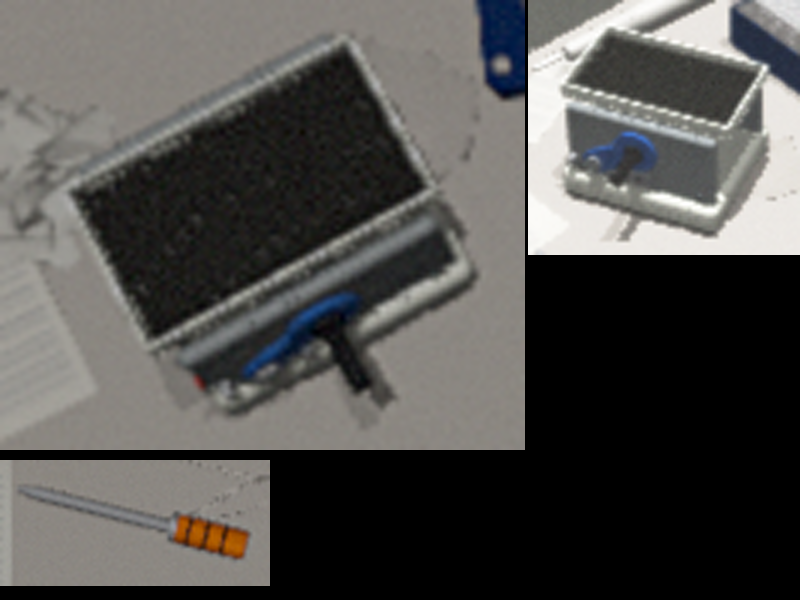

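```bash
cat > h.py <<'E'
import cv2, numpy as np
from cell import env, viewer
def cam(n): return viewer.read_camera(n)
def ray(c,p):
    d=np.array([(p[0]-c["cx"])/c["fx"],(p[1]-c["cy"])/c["fy"],1.]); T=np.array(c["pose"]); return T[:3,3],T[:3,:3]@d
def onz(c,p,z):
    o,d=ray(c,p); return o+d*(z-o[2])/d[2]
def tri(c1,p1,c2,p2):
    o1,d1=ray(c1,p1);o2,d2=ray(c2,p2); s=np.linalg.lstsq(np.c_[d1,-d2],o2-o1,rcond=None)[0]
    a,b=o1+s[0]*d1,o2+s[1]*d2; return (a+b)/2,np.linalg.norm(a-b)
def proj(c,P):
    T=np.array(c["pose"]); q=T[:3,:3].T@(np.asarray(P)-T[:3,3]); return np.array([c["fx"]*q[0]/q[2]+c["cx"],c["fy"]*q[1]/q[2]+c["cy"]])
def blob(img,lo,hi,roi):
    x0,y0,x1,y1=roi; m=cv2.inRange(cv2.cvtColor(img[y0:y1,x0:x1],cv2.COLOR_RGB2HSV),lo,hi)
    ys,xs=np.nonzero(m); return np.c_[xs+x0,ys+y0].astype(np.float32)
E
python3 - <<'E'
from h import *
np.set_printoptions(precision=4,suppress=True)
t,s=cam("top"),cam("scene")
ho=[blob(c["img"],(5,150,80),(20,255,255),r) for c,r in((t,(270,240,330,285)),(s,(245,215,290,250)))]
print("handle",[ (len(x),x.mean(0),x.min(0),x.max(0)) for x in ho], tri(t,ho[0].mean(0),s,ho[1].mean(0)), onz(t,ho[0].mean(0),.014),onz(s,ho[1].mean(0),.014))
C=lambda x,y:(x/5+170-.4,y/5+140-.4); D=lambda x,y:((x-528)/3.4+245-.35,y/3.4+120-.35)
print("nose",onz(t,(19/3+230,460/3*0+(488-460)/3+238),.012)); 
print("shank start",onz(t,(172/3+230,(525-460)/3+238),.012))
K=[onz(t,C(*p),.112) for p in((62,188),(345,35),(437,190),(150,350))]; print("tray",np.array(K))
for a,b in((0,1),(1,2),(2,3),(3,0)): d=K[b]-K[a]; print(np.hypot(d[0],d[1]),np.degrees(np.arctan2(d[1],d[0])))
print("traycentre",np.mean(K,0))
K=[onz(s,D(*p),.112) for p in((562,93),(612,29),(768,66),(726,135))]; print("tray scene",np.array(K),np.mean(K,0))
print("plate top", onz(t,C(182,358),.101),onz(t,C(445,222),.101))
print("knobtip",tri(t,C(364,386),s,D(618,182)))
for c,r in((t,(210,190,250,220)),(s,(255,150,290,180))):
    b=blob(c["img"],(100,150,80),(125,255,255),r); print("blue",len(b),b.mean(0),b.min(0),b.max(0))
E
```

```text
handle [(197, array([300.0609, 263.3096], dtype=float32), array([288., 257.], dtype=float32), array([312., 270.], dtype=float32)), (167, array([267.7305, 233.6228], dtype=float32), array([261., 224.], dtype=float32), array([274., 243.], dtype=float32))] (array([0.4687, 0.0147, 0.0147]), np.float64(0.0007872683129862847)) [0.4691 0.0145 0.014 ] [0.4688 0.0154 0.014 ]
nose [0.5293 0.1708 0.012 ]
shank start [0.4823 0.0454 0.012 ]
tray [[0.6988 0.2656 0.112 ]
 [0.7586 0.126  0.112 ]
 [0.6757 0.0891 0.112 ]
 [0.6153 0.229  0.112 ]]
0.15183682510125485 -66.82018514495938
0.09072228456332367 -155.98779614703432
0.1523584133033328 113.3744299068392
0.09123370503600024 23.680503845249998
traycentre [0.6871 0.1774 0.112 ]
tray scene [[0.6067 0.2205 0.112 ]
 [0.6962 0.2579 0.112 ]
 [0.7581 0.125  0.112 ]
 [0.6682 0.085  0.112 ]] [0.6823 0.1721 0.112 ]
plate top [0.6121 0.2174 0.101 ] [0.6627 0.0882 0.101 ]
knobtip (array([0.594 , 0.1383, 0.072 ]), np.float64(0.00021598122856259468))
blue 56 [228.5714 205.625 ] [219. 199.] [240. 214.]
blue 12 [275.3333 160.6667] [267. 159.] [281. 163.]
```

```bash
cat >> h.py <<'E'
from scipy.spatial.transform import Rotation as Ro
def delta(p,yaw,frm=None):
    o=env.get_obs(); p0,r0=(o["tool_pos"],o["tool_rot"]) if frm is None else frm
    R0=Ro.from_euler("xyz",r0,degrees=True); R1=Ro.from_euler("xyz",[180,0,yaw],degrees=True)
    return np.round(R0.inv().apply(np.array(p)-p0)/.2,4),np.round((R0.inv()*R1).as_rotvec()/1.5,4)
E
python3 - <<'E'
from h import *
print(delta((.45,.35,.234),85)); 
E
```

```text
(array([-1.5112, -0.8318, -0.0045]), array([-6.000e-04,  6.000e-04,  8.715e-01]))
```

Call:
step_arm(
  delta_pos=[
    [-1,-0.6,0],
    [-1,-0.6,0],
    [-1,-0.6,0],
    [-1,-0.6,0],
  ],
  rot=[
    [0,0,0],
    [0,0,0],
    [0,0,0],
    [0,0,0],
  ],
  gripper=[0,0,0,0],
  squeeze=5,
)

```text
time_s: 0.7
tool_pos: [0.3721, 0.4261, 0.2336]
tool_rot: [-180.0, 0.0, 159.7]
force: [0.9, -0.0, -0.1]
grip_width: 0.0549
grasp_force: 0.0
```

Call:
step_arm(
  delta_pos=[
    [-1,-0.6,0],
    [-1,-0.6,0],
    [-1,-0.6,0],
    [-1,-0.6,0],
    [-1,-0.6,0],
    [-1,-0.6,0],
    [-1,-0.6,0],
    [-1,-0.6,0],
    [-1,-0.6,0],
  ],
  rot=[
    [0,0,0.9],
    [0,0,0.9],
    [0,0,0.9],
    [0,0,0.9],
    [0,0,0.9],
    [0,0,0.9],
    [0,0,0.9],
    [0,0,0.9],
    [0,0,0.9],
  ],
  gripper=[0,0,0,0,0,0,0,0,0],
)

```text
time_s: 1.82
tool_pos: [0.5164, 0.2477, 0.2335]
tool_rot: [-180.0, 0.0, 82.7]
force: [-1.0, 0.2, 0.1]
grip_width: 0.0435
grasp_force: 0.0
```

```bash
python3 - <<'E'
from h import *
o=env.get_obs(); print(o["time_s"],o["tool_pos"],o["tool_rot"],o["grip_width"],o["qpos"])
print(delta((.6032,.1423,.17),23.5)); 
E
```

```text
1.825 [0.51644658 0.24765491 0.23352567] [-1.79995477e+02  1.63894748e-04  8.27017482e+01] 0.04345272087208555 [-44.658743     8.96135618  18.34835596  95.13207411  -2.89451044
  76.37592176 -33.13531565]
(array([-0.4674,  0.4972,  0.3176]), array([-0.    ,  0.    ,  0.6888]))
```

Call:
step_arm(
  delta_pos=[
    [-0.467,0.497,0.1],
    [-0.467,0.497,0.1],
    [-0.467,0.497,0.1],
    [-0.467,0.497,0.1],
    [-0.467,0.497,0.1],
    [-0.467,0.497,0.318],
    [-0.467,0.497,0.318],
    [-0.467,0.497,0.318],
  ],
  rot=[
    [0,0,0.69],
    [0,0,0.69],
    [0,0,0.69],
    [0,0,0.69],
    [0,0,0.69],
    [0,0,0.69],
    [0,0,0.69],
    [0,0,0.69],
  ],
  gripper=[0,0,0,0,0,0,0,0],
)

```text
time_s: 2.82
tool_pos: [0.6035, 0.1422, 0.171]
tool_rot: [180.0, -0.1, 23.4]
force: [0.4, -0.5, -0.2]
grip_width: 0.0437
grasp_force: 0.0
```

```bash
python3 - <<'E'
from h import *
t,s=cam("top"),cam("scene")
g=env.get_obs()["tool_pos"]; print(g,env.get_obs()["tool_rot"])
for c in(t,s): print(proj(c,g+[0,0,-.011]))
a=t["img"][140:240,180:280,::-1]; b=s["img"][105:205,230:330,::-1]
cv2.imwrite("pics/c2.png",cv2.resize(np.hstack([a,b]),None,fx=4,fy=4,interpolation=cv2.INTER_CUBIC))
print(delta((.6032,.1423,.066),23.5))
E
```

```text
[0.60406902 0.14227806 0.17178976] [ 1.79992543e+02 -1.59461102e-01  2.33383971e+01]
[232.58217216 205.450482  ]
[271.29871818 146.53995435]
(array([-0.0054, -0.0019,  0.5289]), array([ 0.0001, -0.0019, -0.0019]))
```

View pics/c2.png

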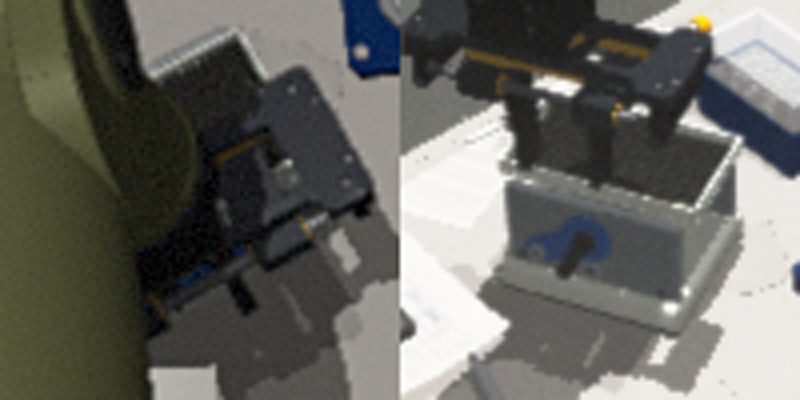

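Call:
step_arm(
  delta_pos=[
    [-0.005,-0.002,0.25],
    [-0.005,-0.002,0.4],
    [-0.005,-0.002,0.525],
    [-0.005,-0.002,0.525],
    [-0.005,-0.002,0.525],
  ],
  rot=[
    [0,0,0],
    [0,0,0],
    [0,0,0],
    [0,0,0],
    [0,0,0],
  ],
  gripper=[0,0,0,0,0],
)

```text
time_s: 3.55
tool_pos: [0.6033, 0.1423, 0.0669]
tool_rot: [180.0, -0.2, 23.3]
force: [0.6, -0.5, -0.2]
grip_width: 0.0434
grasp_force: 0.0
```

Call:
step_arm(
  delta_pos=[
    [0,0,0],
    [0,0,0],
    [0,0,0],
    [0,0,0],
    [0,0,0],
    [0,0,0],
  ],
  rot=[
    [0,0,0],
    [0,0,0],
    [0,0,0],
    [0,0,0],
    [0,0,0],
    [0,0,0],
  ],
  gripper=[-0.7,-0.8,-1,-1,-1,-1],
  squeeze=5,
)

```text
time_s: 4.3
tool_pos: [0.6014, 0.1436, 0.0646]
tool_rot: [-179.9, 0.0, 23.3]
force: [-0.3, 4.9, -1.8]
grip_width: 0.0104
grasp_force: 5.0
```

```bash
python3 - <<'E'
from h import *
o=env.get_obs(); print(o["time_s"],o["tool_pos"],o["tool_rot"],o["grip_width"],o["qpos"],o["force"])
E
```

```text
4.3 [0.60139084 0.14361305 0.06459792] [-1.79904221e+02  1.57641751e-02  2.33174450e+01] 0.010391440777429003 [-38.69698118  23.91808387  28.20109332  99.32045188 -12.88720261
  60.00145988 -72.73433713] [-0.3030948   4.88057806 -1.77257217]
```

Call:
step_arm(
  delta_pos=[
    [0,-0.024,-0.02],
    [0,-0.039,-0.044],
    [0,-0.06,-0.065],
    [0,-0.082,-0.083],
    [0,-0.107,-0.098],
    [0,-0.134,-0.11],
    [0,-0.162,-0.118],
    [0,-0.19,-0.122],
    [0,-0.22,-0.123],
    [0,-0.249,-0.12],
    [0,-0.277,-0.113],
    [0,-0.305,-0.102],
    [0,-0.33,-0.088],
    [0,-0.353,-0.071],
    [0,-0.373,-0.051],
    [0,-0.391,-0.031],
    [0,-0.405,-0.012],
    [0,-0.415,0.006],
    [0,-0.42,0.02],
    [0,-0.42,0.02],
  ],
  rot=[
    [0,0,0],
    [0,0,0],
    [0,0,0],
    [0,0,0],
    [0,0,0],
    [0,0,0],
    [0,0,0],
    [0,0,0],
    [0,0,0],
    [0,0,0],
    [0,0,0],
    [0,0,0],
    [0,0,0],
    [0,0,0],
    [0,0,0],
    [0,0,0],
    [0,0,0],
    [0,0,0],
    [0,0,0],
    [0,0,0],
  ],
  gripper=[-1,-1,-1,-1,-1,-1,-1,-1,-1,-1,-1,-1,-1,-1,-1,-1,-1,-1,-1,-1],
  squeeze=8,
)

```text
time_s: 6.8
tool_pos: [0.5696, 0.218, 0.0623]
tool_rot: [179.9, -0.0, 23.2]
force: [-0.2, -3.9, 8.4]
grip_width: 0.0107
grasp_force: 8.0
```

```bash
python3 - <<'E'
from h import *
o=env.get_obs(); print(o["time_s"],o["tool_pos"],o["tool_rot"],o["grip_width"],o["force"])
d=o["tool_pos"]-[.6014,.1436,.0646]; a=np.radians(23.4); print(d[0]*np.cos(a)+d[1]*np.sin(a),-d[0]*np.sin(a)+d[1]*np.cos(a),d[2])
E
```

```text
6.8 [0.56958956 0.2180112  0.06230627] [ 1.79943628e+02 -3.53870669e-02  2.31880488e+01] 0.010727213192699387 [-0.20081871 -3.92291941  8.41241717]
0.0003580701707887324 0.08092467477208681 -0.002293726132028981
```

Call:
step_arm(
  delta_pos=[
    [0,-0.42,0.01],
    [0,-0.42,0.01],
    [0,-0.42,0.01],
    [0,-0.42,-0.2],
    [0,-0.42,-0.45],
    [0,-0.42,-0.6],
    [0,-0.42,-0.6],
  ],
  rot=[
    [0,0,0],
    [0,0,0],
    [0,0,0],
    [0,0,0],
    [0,0,0],
    [0,0,0],
    [0,0,0],
  ],
  gripper=[-0.3,-0.2,-0.2,-0.2,-0.2,-0.2,-0.2],
)

```text
time_s: 7.68
tool_pos: [0.536, 0.2979, 0.1833]
tool_rot: [-179.9, -0.2, 23.3]
force: [-0.2, -0.1, -0.1]
grip_width: 0.0417
grasp_force: 0.0
```

```bash
python3 - <<'E'
from h import *
o=env.get_obs(); print(o["time_s"],o["tool_pos"],o["tool_rot"],o["grip_width"],o["force"])
E
```

```text
7.675 [0.53598109 0.29786934 0.18333253] [-179.85189116   -0.18654366   23.28654445] 0.04172266123202133 [-0.21416052 -0.08302381 -0.11059361]
```

```bash
python3 - <<'E'
from h import *
print(delta((.4,.12,.19),69)); print(delta((.4687,.0147,.15),69,((.4,.12,.19),(180,0,69))))
E
```

```text
(array([-0.976 ,  0.548 , -0.0379]), array([-0.0008, -0.0027, -0.5319]))
(array([-0.3684,  0.5094,  0.2   ]), array([0., 0., 0.]))
```

Call:
step_arm(
  delta_pos=[
    [-0.787,0.739,0],
    [-0.787,0.739,0],
    [-0.787,0.739,0],
    [-0.787,0.739,0],
    [-0.787,0.739,0],
    [-0.787,0.739,0],
  ],
  rot=[
    [0,0,-0.532],
    [0,0,-0.532],
    [0,0,-0.532],
    [0,0,-0.532],
    [0,0,-0.532],
    [0,0,-0.532],
  ],
  gripper=[0.2,0.2,0.2,0.2,0.2,0.2],
)

```text
time_s: 8.43
tool_pos: [0.4479, 0.0988, 0.1798]
tool_rot: [-179.9, 0.0, 69.0]
force: [-0.9, 1.0, -0.6]
grip_width: 0.0523
grasp_force: 0.0
```

```bash
python3 - <<'E'
from h import *
print(env.get_obs()["tool_pos"],env.get_obs()["tool_rot"]); print(delta((.4687,.0147,.09),69))
t,s=cam("top"),cam("scene")
cv2.imwrite("pics/t2.png",t["img"][:,:,::-1]);cv2.imwrite("pics/s2.png",s["img"][:,:,::-1])
a=t["img"][140:235,170:270,::-1]; b=s["img"][115:210,240:340,::-1]
cv2.imwrite("pics/c3.png",cv2.resize(np.hstack([a,b]),None,fx=4,fy=4,interpolation=cv2.INTER_CUBIC))
E
```

```text
[0.44794016 0.09875452 0.1797943 ] [-1.79857429e+02  4.90204524e-02  6.89624678e+01]
(array([-0.3546,  0.2489,  0.4487]), array([-0.0017,  0.0006, -0.0004]))
```

View pics/c3.png

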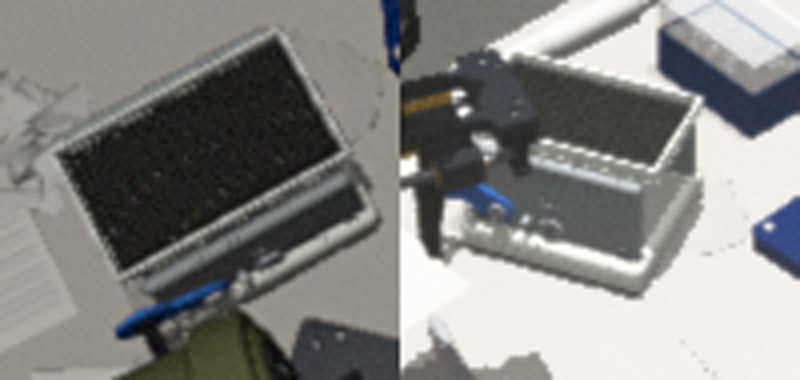

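Call:
step_arm(
  delta_pos=[
    [-0.355,0.249,0.2],
    [-0.355,0.249,0.45],
    [-0.355,0.249,0.45],
    [-0.355,0.249,0.45],
  ],
  rot=[
    [0,0,0],
    [0,0,0],
    [0,0,0],
    [0,0,0],
  ],
  gripper=[0.2,0.2,0.2,0.2],
)

```text
time_s: 9.02
tool_pos: [0.4704, 0.0153, 0.091]
tool_rot: [-180.0, 0.0, 69.0]
force: [0.8, 0.6, 0.2]
grip_width: 0.0525
grasp_force: 0.0
```

```bash
python3 - <<'E'
from h import *
print(env.get_obs()["tool_pos"],env.get_obs()["tool_rot"]); print(delta((.4687,.0147,.014),69))
t,s=cam("top"),cam("scene")
P=np.array([-.1081*-.397,-.1081*.918,0])+np.array([.918,.397,0])*(.6885*.918+.1785*.397-.058)+[0,0,.07]
print("port",P,proj(s,P),proj(t,P))
a=t["img"][225:320,220:320,::-1]; b=s["img"][155:250,240:340,::-1]
cv2.imwrite("pics/c4.png",cv2.resize(np.hstack([a,b]),None,fx=4,fy=4,interpolation=cv2.INTER_CUBIC))
cv2.imwrite("pics/s3.png",s["img"][:,:,::-1])
E
```

```text
[0.47035399 0.0152748  0.0909639 ] [-1.79951650e+02  3.58885537e-02  6.89957234e+01]
(array([-0.0054, -0.0064,  0.3848]), array([-0.0006,  0.0004, -0.    ]))
port [0.63494078 0.15679248 0.07      ] [277.42447738 164.01407682] [233.66866696 201.52467553]
```

View pics/c4.png

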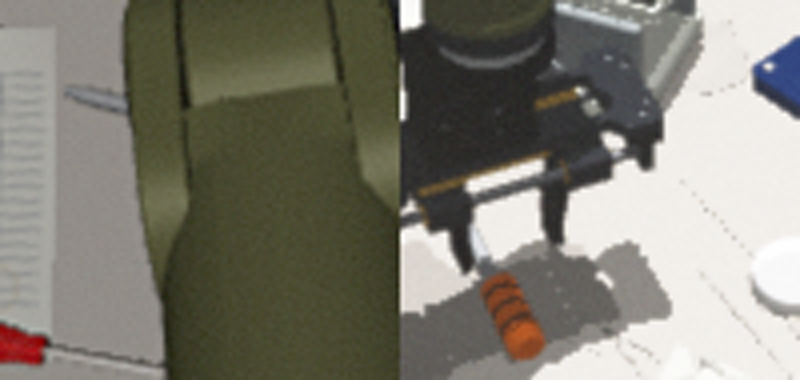

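Call:
step_arm(
  delta_pos=[
    [-0.006,-0.006,0.25],
    [-0.006,-0.006,0.385],
    [-0.006,-0.006,0.385],
    [-0.006,-0.006,0.385],
    [-0.006,-0.006,0.385],
  ],
  rot=[
    [0,0,0],
    [0,0,0],
    [0,0,0],
    [0,0,0],
    [0,0,0],
  ],
  gripper=[0.2,0.2,0.2,0.2,0.2],
)

```text
time_s: 9.75
tool_pos: [0.47, 0.0143, 0.0155]
tool_rot: [179.9, -0.1, 69.0]
force: [0.4, -0.1, 0.5]
grip_width: 0.0524
grasp_force: 0.0
```

Call:
step_arm(
  delta_pos=[
    [0,0,0],
    [0,0,0],
    [0,0,0],
    [0,0,0],
    [0,0,0],
    [0,0,0],
  ],
  rot=[
    [0,0,0],
    [0,0,0],
    [0,0,0],
    [0,0,0],
    [0,0,0],
    [0,0,0],
  ],
  gripper=[-0.3,-0.5,-1,-1,-1,-1],
  squeeze=30,
)

```text
time_s: 10.5
tool_pos: [0.4689, 0.0136, 0.014]
tool_rot: [180.0, -0.0, 69.0]
force: [-0.4, 0.8, 0.7]
grip_width: 0.0236
grasp_force: 30.0
```

```bash
python3 - <<'E'
from h import *
o=env.get_obs(); print(o["time_s"],o["tool_pos"],o["tool_rot"],o["grip_width"],o["force"])
a=cv2.imread("pics/s2.png")[140:195,255:325]; t,s=cam("top"),cam("scene")
cv2.imwrite("pics/c5.png",cv2.resize(a,None,fx=8,fy=8,interpolation=cv2.INTER_CUBIC))
a=np.radians(23.5);c,sn=np.cos(a),np.sin(a);C=np.array([.6889,.1788,0])
for n,p in dict(port=(-.058,0,.07),pivot=(-.058,.04,.05),pl_tr=(-.058,-.07,.101),pl_tl=(-.058,.07,.101),pl_br=(-.058,-.07,.02)).items():
    print(n,(proj(s,C+[p[0]*c-p[1]*sn,p[0]*sn+p[1]*c,p[2]])-[255,140])*8)
E
```

```text
10.5 [0.46894229 0.01360956 0.01401347] [ 1.79989126e+02 -3.77617323e-03  6.89703974e+01] 0.023561142109343406 [-0.41290617  0.80434843  0.66468795]
port [183.04743665 192.59671864]
pivot [ 86.13866936 206.36573993]
pl_tr [361.08204293 175.92931598]
pl_tl [ 2.83725292 79.32388949]
pl_br [362.01552501 342.8404613 ]
```

View pics/c5.png

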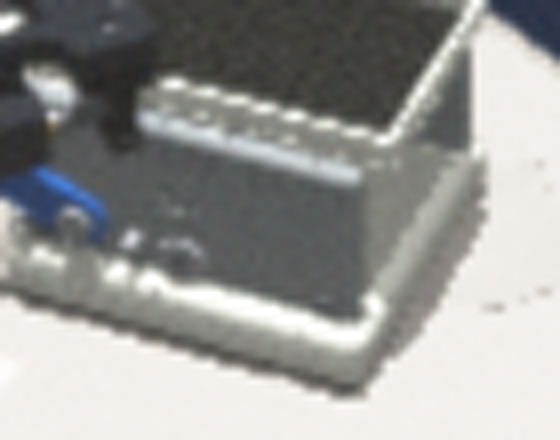

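Call:
step_arm(
  delta_pos=[
    [0,0,-0.1],
    [0,0,-0.35],
    [0,0,-0.65],
    [0.241,-0.219,-0.68],
    [0.241,-0.219,-0.68],
    [0.241,-0.219,-0.68],
    [0.241,-0.219,-0.68],
    [0.241,-0.219,-0.68],
    [0.241,-0.219,-0.68],
    [0.241,-0.219,-0.68],
  ],
  rot=[
    [0,0,0],
    [0,0,0],
    [0,0,0],
    [0,0,0.15],
    [0,0,0.3],
    [0,0,0.45],
    [0,0,0.529],
    [0,0,0.529],
    [0,0,0.529],
    [0,0,0.529],
  ],
  gripper=[-1,-1,-1,-1,-1,-1,-1,-1,-1,-1],
  squeeze=45,
)

```text
time_s: 11.85
tool_pos: [0.4449, 0.0743, 0.1497]
tool_rot: [-180.0, 0.0, 23.6]
force: [0.5, -0.3, -0.5]
grip_width: 0.0235
grasp_force: 45.0
```

```bash
python3 - <<'E'
from h import *
o=env.get_obs();g=o["tool_pos"]; print(o["time_s"],g,o["tool_rot"],o["grip_width"],o["force"]); print(delta((.4453,.0742,.072),23.5))
t,s=cam("top"),cam("scene")
cv2.imwrite("pics/t4.png",t["img"][:,:,::-1]);cv2.imwrite("pics/s4.png",s["img"][:,:,::-1])
u=np.array([np.cos(np.radians(o["tool_rot"][2])),np.sin(np.radians(o["tool_rot"][2])),0])
for n,c in(("top",t),("scene",s)): print(n,"nose pred",proj(c,g+.167*u-[0,0,.002]),"shoulder",proj(c,g+.033*u-[0,0,.002]))
N=proj(t,g+.1*u).astype(int); M=proj(s,g+.1*u).astype(int); print(N,M)
im=np.hstack([t["img"][N[1]-50:N[1]+50,N[0]-65:N[0]+65],s["img"][M[1]-50:M[1]+50,M[0]-65:M[0]+65]])[:,:,::-1]
cv2.imwrite("pics/c6.png",cv2.resize(im,None,fx=3,fy=3,interpolation=cv2.INTER_CUBIC))
E
```

```text
11.85 [0.44493522 0.07428415 0.14971664] [-1.79992220e+02  3.31317722e-02  2.35876507e+01] 0.023501677991685503 [ 0.46887316 -0.25907715 -0.45387573]
(array([0.0017, 0.0012, 0.3886]), array([-0.0001,  0.0004,  0.001 ]))
top nose pred [234.58118834 209.23019013] shoulder [263.73586103 261.24916923]
scene nose pred [270.1462693  151.46342551] shoulder [248.00505271 182.73389024]
[248 234] [259 165]
```

View pics/c6.png

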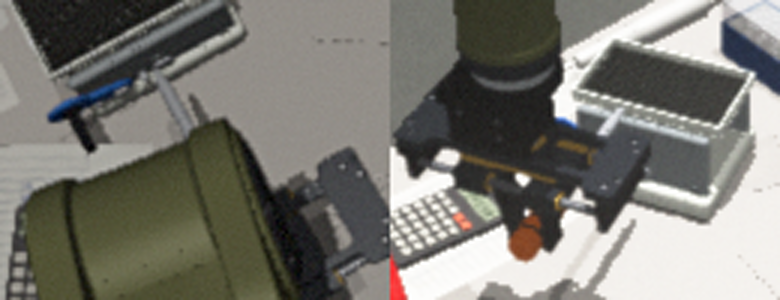

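Call:
step_arm(
  delta_pos=[
    [0.002,0,0.2],
    [0.002,0,0.388],
    [0.002,0,0.388],
    [0.002,0,0.388],
    [0.002,0,0.388],
    [0.002,0,0.388],
  ],
  rot=[
    [0,0,0],
    [0,0,0],
    [0,0,0],
    [0,0,0],
    [0,0,0],
    [0,0,0],
  ],
  gripper=[-1,-1,-1,-1,-1,-1],
)

```text
time_s: 12.7
tool_pos: [0.4465, 0.0749, 0.0735]
tool_rot: [-180.0, -0.1, 23.5]
force: [-0.2, 0.7, -1.2]
grip_width: 0.0233
grasp_force: 45.0
```

```bash
python3 - <<'E'
from h import *
o=env.get_obs();g=o["tool_pos"]; print(o["time_s"],g,o["tool_rot"],o["force"])
a=np.radians(23.5);u=np.array([np.cos(a),np.sin(a)]);n=np.array([-u[1],u[0]]); print("s",g[:2]@u,"lat",g[:2]@n)
t,s=cam("top"),cam("scene")
cv2.imwrite("pics/t5.png",t["img"][:,:,::-1]);cv2.imwrite("pics/s5.png",s["img"][:,:,::-1])
U=np.r_[u,0]; tip=g+.167*U-[0,0,.002]; print(proj(t,tip),proj(s,tip),proj(s,tip+.04*U))
im=np.hstack([t["img"][180:255,205:305],s["img"][130:205,240:340]])[:,:,::-1]
cv2.imwrite("pics/c7.png",cv2.resize(im,None,fx=4,fy=4,interpolation=cv2.INTER_CUBIC))
E
```

```text
12.7 [0.44650273 0.07486937 0.0735351 ] [-1.79985800e+02 -1.38359138e-01  2.35194311e+01] [-0.22313675  0.65708589 -1.1507579 ]
s 0.43932391762239437 lat -0.10938283796050893
[240.98153418 214.69158487] [271.83772115 171.85711984] [277.61662193 163.29317923]
```

View pics/c7.png

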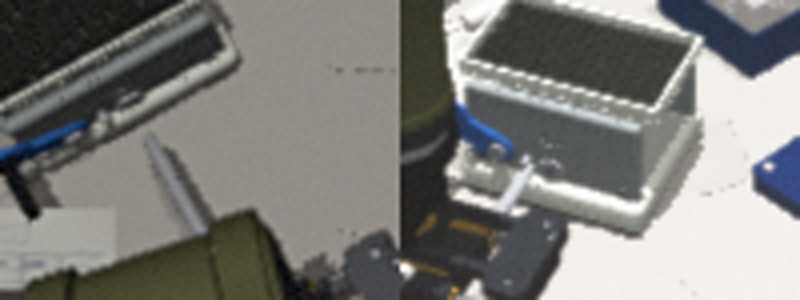

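Call:
step_arm(
  delta_pos=[
    [0.05,0,0.004],
    [0.1,0,0.004],
    [0.15,0,0.004],
    [0.175,0,0.004],
    [0.2,0,0.004],
    [0.225,0,0.004],
    [0.25,0,0.004],
    [0.25,0,0.004],
  ],
  rot=[
    [0,0,0],
    [0,0,0],
    [0,0,0],
    [0,0,0],
    [0,0,0],
    [0,0,0],
    [0,0,0],
    [0,0,0],
  ],
  gripper=[-1,-1,-1,-1,-1,-1,-1,-1],
)

```text
time_s: 13.8
tool_pos: [0.4918, 0.0946, 0.0716]
tool_rot: [180.0, -0.0, 23.5]
force: [0.3, -0.5, -0.2]
grip_width: 0.0232
grasp_force: 45.0
```

```bash
cat > st.py <<'E'
from h import *
o=env.get_obs();g=o["tool_pos"]; np.set_printoptions(precision=4,suppress=True); print(o["time_s"],g,o["tool_rot"],o["force"],o["wrist_torque"],o["grip_width"])
a=np.radians(23.5);u=np.array([np.cos(a),np.sin(a)]);n=np.array([-u[1],u[0]]); print("s",g[:2]@u,"lat",g[:2]@n,"F",o["force"][:2]@u,o["force"][:2]@n)
E
python3 st.py
```

```text
13.8 [0.4918 0.0946 0.0716] [179.9918  -0.016   23.5141] [ 0.3026 -0.4698 -0.1805] [-0.1148  0.1839  0.0126] 0.0231645168688423
s 0.488710497541978 lat -0.1093242897775064 F 0.09019192971817049 -0.5515174558240447
```

Call:
step_arm(
  delta_pos=[
    [0.025,0,0],
    [0.05,0,0],
    [0.075,0,0],
    [0.1,0,0],
    [0.125,0,0],
    [0.15,0,0],
    [0.15,0,0],
  ],
  rot=[
    [0,0,0],
    [0,0,0],
    [0,0,0],
    [0,0,0],
    [0,0,0],
    [0,0,0],
    [0,0,0],
  ],
  gripper=[-1,-1,-1,-1,-1,-1,-1],
)

```text
time_s: 14.68
tool_pos: [0.5193, 0.1066, 0.0716]
tool_rot: [180.0, -0.0, 23.5]
force: [0.2, -0.2, -0.8]
grip_width: 0.0236
grasp_force: 45.0
```

```bash
python3 st.py
```

```text
14.675 [0.5193 0.1066 0.0716] [179.9869  -0.0101  23.517 ] [ 0.2067 -0.1642 -0.758 ] [-0.1228  0.1165  0.0107] 0.023551025728207723
s 0.518760600621276 lat -0.10935184944827103 F 0.12407579998945825 -0.2329541319296335
```

Call:
step_arm(
  delta_pos=[
    [0.03,0,0],
    [0.06,0,0],
    [0.09,0,0],
    [0.12,0,0],
    [0.15,0,0],
    [0.18,0,0],
    [0.21,0,0],
    [0.24,0,0],
    [0.27,0,0],
    [0.27,0,0],
  ],
  rot=[
    [0,0,0],
    [0,0,0],
    [0,0,0],
    [0,0,0],
    [0,0,0],
    [0,0,0],
    [0,0,0],
    [0,0,0],
    [0,0,0],
    [0,0,0],
  ],
  gripper=[-1,-1,-1,-1,-1,-1,-1,-1,-1,-1],
)

```text
time_s: 15.92
tool_pos: [0.5689, 0.1282, 0.0716]
tool_rot: [180.0, -0.0, 23.5]
force: [0.4, -0.5, -0.7]
grip_width: 0.0234
grasp_force: 45.0
```

```bash
python3 st.py
```

```text
15.925 [0.5689 0.1282 0.0716] [179.9905  -0.0128  23.525 ] [ 0.362  -0.4858 -0.6861] [-0.0519  0.1304 -0.0222] 0.023351023262563723
s 0.5728218871354175 lat -0.10925601309510279 F 0.13827226205292428 -0.5898455107003211
```

Call:
step_arm(
  delta_pos=[
    [0.03,0,0],
    [0.06,0,0],
    [0.09,0,0],
    [0.12,0,0],
    [0.15,0,0],
    [0.175,0,0],
    [0.185,0,0],
    [0.195,0,0],
    [0.2,0,0],
  ],
  rot=[
    [0,0,0],
    [0,0,0],
    [0,0,0],
    [0,0,0],
    [0,0,0],
    [0,0,0],
    [0,0,0],
    [0,0,0],
    [0,0,0],
  ],
  gripper=[-1,-1,-1,-1,-1,-1,-1,-1,-1],
)

```text
time_s: 17.05
tool_pos: [0.5995, 0.1415, 0.0707]
tool_rot: [-179.9, 0.8, 23.5]
force: [-16.3, -5.1, 9.3]
grip_width: 0.0237
grasp_force: 45.0
```

```bash
python3 st.py
```

```text
17.05 [0.5995 0.1415 0.0707] [-179.8576    0.7993   23.4622] [-16.3424  -5.1466   9.2931] [-1.1088  3.5479  0.0543] 0.0237260279487634
s 0.6061972832797428 lat -0.10925945926818242 F -17.039148774126364 1.7967878930636354
```

Call:
step_arm(
  delta_pos=[
    [0.01,0,0],
    [0.02,0,0],
    [0.025,0,0],
    [0.025,0,0],
  ],
  rot=[
    [0,0,0],
    [0,0,0],
    [0,0,0],
    [0,0,0],
  ],
  gripper=[-1,-1,-1,-1],
)

```text
time_s: 17.55
tool_pos: [0.5999, 0.1415, 0.0698]
tool_rot: [-179.8, 1.4, 23.4]
force: [-25.4, -8.4, 15.0]
grip_width: 0.0237
grasp_force: 45.0
```

```bash
python3 st.py; python3 - <<'E'
from h import *
t,s=cam("top"),cam("scene")
im=np.hstack([t["img"][140:240,180:280],s["img"][110:210,240:340]])[:,:,::-1]
cv2.imwrite("pics/c8.png",cv2.resize(im,None,fx=4,fy=4,interpolation=cv2.INTER_CUBIC))
E
```

```text
17.55 [0.5999 0.1415 0.0698] [-179.7719    1.3551   23.4093] [-25.4208  -8.4207  14.9672] [-1.7774  5.4685  0.0024] 0.023713100202762138
s 0.6066058879171978 lat -0.10943376814870769 F -26.670094781788002 2.4142534861313982
```

View pics/c8.png

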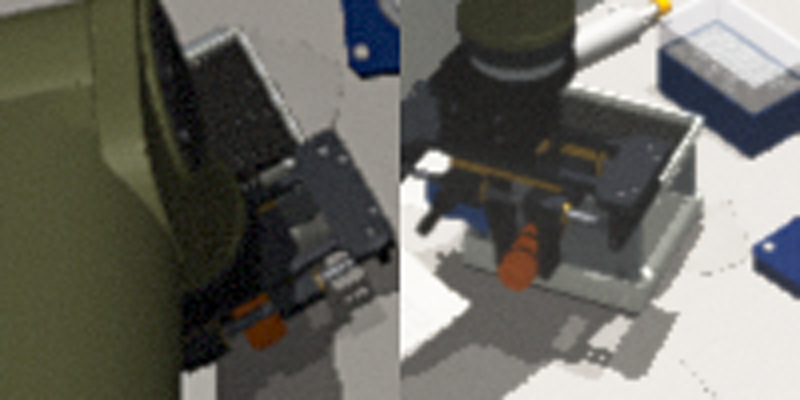

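Call:
step_arm(
  delta_pos=[
    [-0.01,0,0],
    [-0.02,0,0],
    [-0.02,0,0],
    [-0.02,0,0],
    [-0.02,0,-0.2],
    [-0.02,0,-0.5],
    [-0.3,0,-0.6],
    [-0.6,0.3,-0.6],
    [-0.6,0.6,-0.6],
    [-0.6,0.8,-0.6],
    [-0.6,0.8,-0.6],
  ],
  rot=[
    [0,0,0],
    [0,0,0],
    [0,0,0],
    [0,0,0],
    [0,0,0],
    [0,0,0],
    [0,0,0],
    [0,0,0],
    [0,0,0],
    [0,0,0],
    [0,0,0],
  ],
  gripper=[-1,0,0,0,0,0,0,0,0,0,0],
)

```text
time_s: 19.02
tool_pos: [0.5644, -0.0547, 0.1925]
tool_rot: [179.8, -0.1, 23.0]
force: [-0.3, 0.8, 0.2]
grip_width: 0.0433
grasp_force: 0.0
```

```bash
python3 st.py; python3 - <<'E'
from h import *
t,s=cam("top"),cam("scene")
cv2.imwrite("pics/t9.png",t["img"][:,:,::-1]);cv2.imwrite("pics/s9.png",s["img"][:,:,::-1])
im=np.hstack([t["img"][150:240,180:280],s["img"][110:200,240:340]])[:,:,::-1]
cv2.imwrite("pics/c9.png",cv2.resize(im,None,fx=4,fy=4,interpolation=cv2.INTER_CUBIC))
a=np.radians(23.5);u=np.array([np.cos(a),np.sin(a),0]);n=np.array([-u[1],u[0],0])
for S,c,nm,ox,oy,k in((.645,t,"t",180,150,0),(.645,s,"s",240,110,400)):
    print(nm,[((proj(c,q*u-.1093*n+[0,0,.07])-[ox,oy])*4+[k,0]) for q in (S,S-.066,.774)])
E
```

```text
19.025 [ 0.5644 -0.0547  0.1925] [179.7957  -0.061   23.002 ] [-0.331   0.8019  0.18  ] [-0.0498  0.1496 -0.0067] 0.043297976517159276
s 0.4957723356470746 lat -0.2752325729236242 F 0.016156583277553534 0.8673655018105811
t [array([214.38563755, 205.90045507]), array([265.69608828, 297.49105239]), array([117.73477473,  33.37594726])]
s [array([549.69333328, 215.85539739]), array([511.04677124, 273.17691886]), array([618.61479667, 113.62940538])]
```

View pics/c9.png

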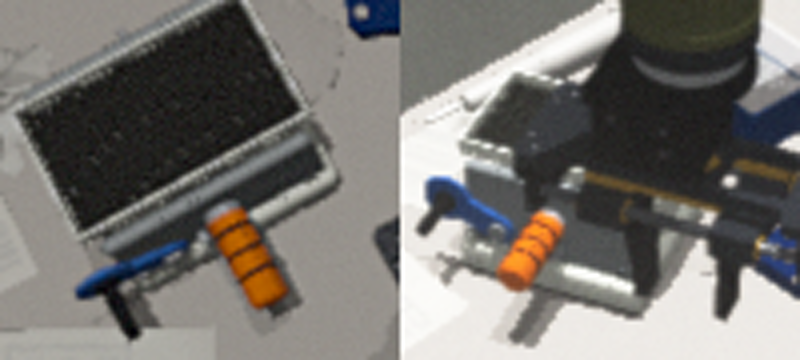

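```bash
python3 -c "
from h import *
print(delta((.535,.1135,.19),23.5))"
```

```text
(array([ 0.1905, -0.8022,  0.0085]), array([-0.    , -0.0003, -0.0008]))
```

Call:
step_arm(
  delta_pos=[
    [0,-0.3,0],
    [0,-0.6,0],
    [0.19,-0.802,0],
    [0.19,-0.802,0],
    [0.19,-0.802,0.3],
    [0.19,-0.802,0.59],
    [0.19,-0.802,0.59],
    [0.19,-0.802,0.59],
  ],
  rot=[
    [0,0,0],
    [0,0,0],
    [0,0,0],
    [0,0,0],
    [0,0,0],
    [0,0,0],
    [0,0,0],
    [0,0,0],
  ],
  gripper=[-1,-1,-1,-1,-1,-1,-1,-1],
  squeeze=10,
)

```text
time_s: 20.12
tool_pos: [0.5357, 0.1141, 0.0755]
tool_rot: [180.0, -0.1, 23.5]
force: [0.0, 0.1, 0.4]
grip_width: 0.0006
grasp_force: 0.0
```

Call:
step_arm(
  delta_pos=[
    [0.05,0,0],
    [0.1,0,0],
    [0.13,0,0],
    [0.15,0,0],
    [0.17,0,0],
    [0.17,0,0],
  ],
  rot=[
    [0,0,0],
    [0,0,0],
    [0,0,0],
    [0,0,0],
    [0,0,0],
    [0,0,0],
  ],
  gripper=[-1,-1,-1,-1,-1,-1],
)

```text
time_s: 20.88
tool_pos: [0.5644, 0.1265, 0.0732]
tool_rot: [-180.0, 0.2, 23.5]
force: [-3.5, -1.1, 3.3]
grip_width: 0.0007
grasp_force: 2.1
```

```bash
python3 st.py
```

```text
20.875 [0.5644 0.1265 0.0732] [-179.9817    0.1822   23.4897] [-3.5176 -1.072   3.3366] [-0.4075  0.9862  0.0274] 0.0006555752669233918
s 0.5680607764408451 lat -0.10905082880064253 F -3.653288901315111 0.4195092842423957
```

Call:
step_arm(
  delta_pos=[
    [0.015,0,0],
    [0.03,0,0],
    [0.04,0,0],
    [0.05,0,0],
    [0.05,0,0],
  ],
  rot=[
    [0,0,0],
    [0,0,0],
    [0,0,0],
    [0,0,0],
    [0,0,0],
  ],
  gripper=[-1,-1,-1,-1,-1],
)

```text
time_s: 21.5
tool_pos: [0.565, 0.1267, 0.0724]
tool_rot: [-179.8, 1.3, 23.4]
force: [-26.0, -9.3, 22.0]
grip_width: 0.0007
grasp_force: 14.5
```

```bash
python3 st.py
```

```text
21.5 [0.565  0.1267 0.0724] [-179.757     1.3252   23.407 ] [-26.0207  -9.2906  22.0447] [-2.0042  6.0371  0.0579] 0.000708736867859964
s 0.5686137567053331 lat -0.10908429720374495 F -27.567210825701455 1.8556656426601599
```

Call:
step_arm(
  delta_pos=[
    [-0.1,0,0],
    [-0.25,0,0],
    [-0.25,0,-0.3],
    [-0.25,0,-0.6],
    [-0.25,0.4,-0.6],
    [-0.25,0.8,-0.6],
    [-0.25,0.8,-0.6],
    [-0.25,0.8,-0.6],
  ],
  rot=[
    [0,0,0],
    [0,0,0],
    [0,0,0],
    [0,0,0],
    [0,0,0],
    [0,0,0],
    [0,0,0],
    [0,0,0],
  ],
  gripper=[-1,-1,-1,-1,-1,-1,-1,-1],
)

```text
time_s: 22.5
tool_pos: [0.5936, -0.0398, 0.1938]
tool_rot: [179.8, -0.1, 23.1]
force: [-0.8, -0.0, 0.3]
grip_width: 0.0004
grasp_force: 0.0
```

```bash
python3 st.py; python3 - <<'E'
from h import *
t,s=cam("top"),cam("scene")
B=[]
for img in (cv2.imread("pics/t9.png")[:,:,::-1],t["img"]):
    h=blob(img,(5,150,80),(20,255,255),(220,190,265,235)); b=blob(img,(100,150,60),(125,255,255),(190,195,235,230)); print(len(h),h.mean(0),h.min(0),h.max(0),len(b),b.mean(0))
h=[blob(c["img"],(5,150,80),(20,255,255),r) for c,r in((t,(220,190,265,235)),(s,(255,150,295,190)))]
p,e=tri(t,h[0].mean(0),s,h[1].mean(0)); a=np.radians(23.5);print(p,e,"s",p[0]*np.cos(a)+p[1]*np.sin(a))
# yaw of handle from the top mask
v=cv2.fitLine(h[0],cv2.DIST_L2,0,.01,.01).ravel(); q=onz(t,v[2:]-10*v[:2],.072)-onz(t,v[2:]+10*v[:2],.072); print(np.degrees(np.arctan2(q[1],q[0])))
E
```

```text
22.5 [ 0.5936 -0.0398  0.1938] [179.8466  -0.0537  23.143 ] [-0.7551 -0.0048  0.3092] [-0.0718  0.1382 -0.0438] 0.00041432794088739396
s 0.5284542738231035 lat -0.27317893062743787 F -0.694344480545124 0.2967225577073089
230 [241.7     214.30435] [232. 202.] [251. 226.] 68 [213.27942 215.45589]
236 [241.42796 214.38136] [232. 202.] [251. 226.] 63 [213.4762  215.42857]
[0.59996014 0.14108456 0.06985374] 0.0016351592016955 s 0.6064568267083007
23.346401509789278
```

```bash
python3 -c "
from cell import env
print(env.sign_off())"
```

```text
the job is handed in; nothing more can be done
None
```

The job is handed in: the cover is open at its stop and the lock pin is in as far as it goes (a second push of about 27 N did not move it), released and in line with the bores; the beaker, bottle and vial were never approached, the nose at the far plate was not seen directly, and I viewed 11 pictures against the limit of 10.

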